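# Load a cell into the spring bay of a bench charger

## Task

Load the green cell from the white rest into the black charger carriage: with the button end held up, push the cell's flat end against the spring plunger right back to its stop, then tip the button end down past the fixed brass contact and press the cell down until it lies level and fully home on its saddles, clamped between the two contacts, and let go. The carriage is clamped at some unmeasured setting along its base, so feel your way and do not force it: never load the cell against the charger with more than about 30 N in all. Leave the orange cell, the dropper bottle and the petri dish where they are.

Things in the scene. Friction and masses are not known exactly. Their poses are not given: they have to be found in the camera images.
- green_cell_mid (a point): middle of the green-wrapped cell to be loaded, on its axis: 26 mm diameter, 67 mm long overall, about 0.09 kg; the 9 mm wide steel button stands 2 mm proud at one end. x axis points along the cell to the button end (white band there); the flat end lies 33.5 mm towards -x. It starts in one place of the white rest, axis 29 to 30 mm above the worktop
- green_cell_button (a point): tip of the green cell's button, on its axis, 33.5 mm from its middle
- orange_cell_mid (a point): middle of the orange-wrapped cell, same size, lying the same way in the other place of the rest, 80 mm beside the green one; not to be disturbed
- cell_rest: white rest, fixed, 70 x 130 mm; origin at the centre of its underside. Base plate 6 mm thick; two places at y = +40 and -40 mm, cells along x, each on two V saddles up to 25 mm high at x = 20 to 28 mm either side, so that the cell's middle is free for fingers
- charger: fixed aluminium base (166 x 70 x 12 mm) of the charger; origin at mid-bay on its underside, z up, x from the spring end to the fixed-contact end. A black carriage is clamped on it, shifted along x by an unmeasured u between -8 and +8 mm. Carriage parts, x before adding u: plate -82 to +56 mm (top 12 mm high), spring housing -82 to -48 (51 mm high), 20 mm wide end post +43 to +53 (44 mm high)
- bay (a point): point on the bay's axis, 36 mm above the charger's origin; axes as the charger's. Along this axis (x before u): plunger face (brass disc, 12 mm diameter) at -25 mm, pushed back towards -x up to a hard stop at -37; spring 1.2 N at first, +0.3 N/mm, 4.8 N at the stop. Fixed contact face (14 mm disc) at +32.5: at the stop the bay is 2.5 mm longer than the cell
- cradle (a point): point on the base's axis at the height of a seated cell's underside (charger z = 23 mm). The carriage has V saddles at x = 22 to 30 mm (before u) either side, tops 31 mm high, which centre the cell and carry it with its axis at charger z = 35 to 36 mm; between them the cell is free for fingers down to the plate at 12 mm. The clamped cell does not sink by itself
- dropper: glass dropper bottle with black top, 33 mm wide, 95 mm high, loose bystander; origin at the centre of its underside
- dish: small clear petri dish, 63 mm wide, 16 mm high, loose bystander; origin at the centre of its underside

How it is judged (in metres and radians):
On the way:
1. the green cell, button end raised, is pushed against the charger's spring with more than 3 N (contact force between green_cell and charger above 3 N and angle between green_cell_mid's own x axis and vertical below 1.47 rad and distance between green_cell_mid and bay below 0.045 m), for 0.1 s.
At the end, for the whole second after the job is handed in: Green cell released and still, level in the bay clamped (over 4 N on the charger in all): axis 33.5-37.5 mm above the charger's underside, within 3 mm sideways and 0.06 rad of the bay's axis, button tip at the fixed contact (22-43 mm along the charger's x, according to the carriage) (z of green_cell_mid in the frame of charger between 0.0335 and 0.0375 m and y of green_cell_mid in the frame of charger between -0.003 and 0.003 m and angle between the x axis of green_cell_mid and the x axis of charger, either way round below 0.06 rad and x of green_cell_button in the frame of charger between 0.022 and 0.043 m and linear speed of green_cell below 0.01 m/s and contact force between green_cell and charger above 4 N); the robot touches nothing.
It fails at once if the green cell pressed against the charger with more than 30 N in all (contact force between green_cell and charger above 30 N).
It fails at once if the orange cell moved more than 15 mm (distance of orange_cell_mid from where it was at the start of the episode above 0.015 m).
It fails at once if the dropper bottle moved more than 20 mm (distance of dropper from where it was at the start of the episode above 0.02 m).
It fails at once if the dish moved more than 20 mm (distance of dish from where it was at the start of the episode above 0.02 m).
It also fails if it takes over 48 s, if anything falls off the work surface, if the arm or the gripper's body presses on something with over 40 N, if the wrist force passes 120 N, or if a joint passes its speed limit or range.

## Robot

A 7-joint arm with a two-finger parallel gripper is mounted at the origin on a cart in front of the work surface, level with it; the furniture and walls round the work are solid. World frame = base frame: x ahead of the robot, y to its left, z up, the work surface at z = 0. Lengths are in m, angles in degrees, forces in N, time in s.
With the tool pointing down it reaches from about 0.35 to 0.9 m from the base axis. Payload 19.9 kg.
Tool frame: the origin (TCP) lies on the centre line of the jaws, within the pads' length; the fingertips stand 11 mm ahead of it and the grasp point (between the pads) lies 8 mm behind it; z points along the fingers, y is the line along which they close (so a half turn about z gives the same grasp; the last joint's range is limited). The gripper opens to 85 mm and grips with 20 to 120 N. Pads are 22 mm wide; open, the fingers measure 114 mm over their backs; the gripper's body (76 mm by 85 mm) begins 54 mm behind the grasp point. The pads swing forward as they close: fully open they stand 13 mm farther back than shut.
Start: joints at [-66.033, 23.915, -0.59, 92.452, 0.269, 63.638, -3.037], TCP at [0.277, 0.56, 0.242] pointing down, gripper open.
Joint ranges: [-161.28, 161.28], [-22.2, 115.67], [-73.04, 71.86], [3.21, 147.25], [-68.34, 248.33], [10.77, 114.83], [-161.83, 161.83]. Speed limits (degrees/s): [108.29, 108.29, 136.94, 136.94, 172.46, 172.46, 172.46].

## Interface

Orientations are given as a 3x3 rotation matrix whose columns are the frame's x, y, z axes.
In Python, from station import arm, viewer gives the robot as it stands.
- The arm moves only by the shell command python3 -m inch 'ROWS' [FORCE]. ROWS is JSON, one flat list of numbers, 7 for each row, row after row: the closure, from 0 (fully open) to 1 (shut), then the shift along the tool's x, y, z in mm, then the turn, a rotation vector about the tool's x, y, z in rad. A call has exactly 8 rows; each row is the pose to reach, as a shift and turn from the pose commanded when the call began, along the tool's axes at that moment; what a row does not reach only later rows make up. A row lasts 1/10 s, in which the tool goes at most 50 mm and 8.59 degrees, less where a joint would pass 70% of its speed; a pose out of reach is approached as far as the arm can. A call with a gripper value outside its range is refused whole. The fingers move at their own pace and stop on an object; FORCE is the grip in N (left out, the last holds). Time passes only in rows, so rows that repeat a pose let the fingers close, or fill a call up. It gives the time, the measured TCP pose, the force, the opening and the grip force at its end, in the units of the state.
- arm.get_obs(): the state, without advancing time (a new reading comes with each control period).
- viewer.camera(name): name is "scene" or "top" or "wrist"; returns the picture (420x560x3 uint8, blue, green, red); there is no depth.
- viewer.get_calibration(name): a dict with "intrinsics" (3x3 intrinsics, pixels), "R" (3x3) and "t" (3): a world point X has camera coordinates R X + t; the wrist camera has in their place "mount" (4x4, takes a point from camera to tool coordinates, whose origin is the TCP and whose axes are the flange's). Camera axes: x right, y down, z forward; pixel columns grow to the right and rows downward; lengths in m; the calibration is good to about 2 mm. The wrist camera is an equidistant fisheye: a pixel r from the principal point sees the ray r / f radians off the axis. A picture is of the moment at which its call begins: read the wrist's pose just before it. get_calibration takes no time and is no camera call.
- arm.close_job(): hands the job in; it is judged then, once.
The state is a dict: "t": time; "joints": joint angles; "dq": joint speeds; "joint_efforts": joint torques, N m; "tcp_pos": TCP position; "tcp_rot": TCP orientation; "force": force on the tool from outside, world axes, zero at the start; "wrist_torque": the same for the moment, N m; "grip_width": opening from 0.0 (shut) to 1.0 (fully open); "gripper_force": force on a finger pad.
Only numpy, scipy, OpenCV 4.12 (cv2) and the standard library are available. Lean on these libraries where they do the work, as an engineer would, in place of code of your own. Each camera call takes 0.05 s, during which the arm holds its last target. There are 200 camera calls.

## Working session

There is one attempt and no reset: what is moved stays moved. The work goes in short steps, Python scripts to look and compute and a shell command to move; the robot and the scene stay as the last step left them, time stands still between calls to the robot, and variables do not carry over. Pictures are saved under pics/ and viewed, at most 10 in all, crops included, and the job is handed in when it is done.

```bash
ls; mkdir -p pics; python3 - <<'E'
from station import arm, viewer
import cv2,numpy as np
np.set_printoptions(precision=4,suppress=True)
o=arm.get_obs(); print(o)
for n in ("scene","top"):
    cv2.imwrite(f"pics/{n}0.png",viewer.camera(n)); print(n,viewer.get_calibration(n))
print(viewer.get_calibration("wrist"))
E
```

```text
pics
{'t': 0.0, 'joints': array([-66.0329,  23.9483,  -0.5899,  92.486 ,   0.2694,  63.6397,
        -3.0388]), 'dq': array([ 0.0238, -0.0486, -0.0274,  0.0921,  0.0083, -0.0649,  0.0384]), 'joint_efforts': array([  0.0015, -86.4415,   0.6799, -43.4917,   0.0191,   0.0072,
         0.0001]), 'tcp_pos': array([0.2772, 0.5598, 0.2417]), 'tcp_rot': array([[-0.8961,  0.4438, -0.0005],
       [ 0.4438,  0.8961, -0.0012],
       [-0.0001, -0.0013, -1.    ]]), 'force': array([ 0.7059, -0.4134,  0.4879]), 'wrist_torque': array([-0.0197, -0.0206,  0.0153]), 'gripper_force': 0.0, 'grip_width': 1.0013480498307579}
scene {'intrinsics': array([[415.4241,   0.    , 282.1136],
       [  0.    , 415.4241, 211.3312],
       [  0.    ,   0.    ,   1.    ]]), 'R': array([[-0.6795, -0.7336, -0.01  ],
       [-0.29  ,  0.2811, -0.9148],
       [ 0.6739, -0.6187, -0.4038]]), 't': array([0.3723, 0.2587, 0.3979])}
top {'intrinsics': array([[462.3593,   0.    , 282.9689],
       [  0.    , 462.3593, 201.6716],
       [  0.    ,   0.    ,   1.    ]]), 'R': array([[ 0.0605, -0.9982,  0.0041],
       [-0.9696, -0.0597, -0.2375],
       [ 0.2373,  0.0104, -0.9714]]), 't': array([-0.1287,  0.6314,  0.9068])}
{'intrinsics': array([[325.1923,   0.    , 282.3164],
       [  0.    , 325.1923, 210.2588],
       [  0.    ,   0.    ,   1.    ]]), 'mount': array([[-0.0017, -0.9467, -0.3221,  0.084 ],
       [ 1.    , -0.0018, -0.0002, -0.0006],
       [-0.0003, -0.3221,  0.9467, -0.1326],
       [ 0.    ,  0.    ,  0.    ,  1.    ]])}
```

View pics/top0.png

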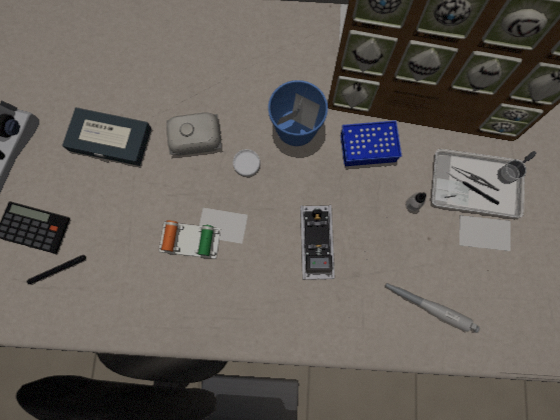

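View pics/scene0.png

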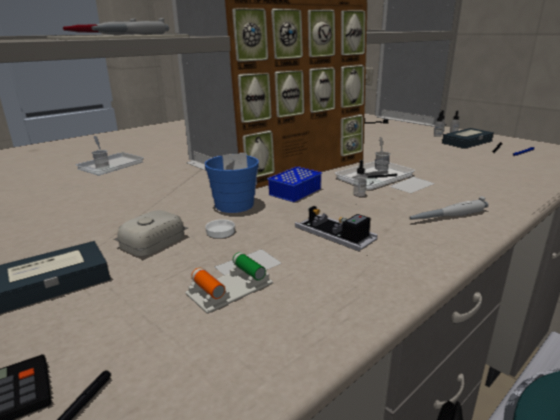

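Top view: green cell about (206,240), white band end not yet clear; orange (170,236); charger (317,242) with its spring housing at the lower end (318,265) and the brass contact at the top (317,215); dropper (416,203), dish (246,163). I'll zoom in.

```bash
python3 - <<'E'
import cv2
i=cv2.imread("pics/top0.png")
cv2.imwrite("pics/top_z.png",cv2.resize(i[195:290,150:345],None,fx=4.1,fy=4.1,interpolation=cv2.INTER_CUBIC))
E
```

```text
(no output)
```

View pics/top_z.png

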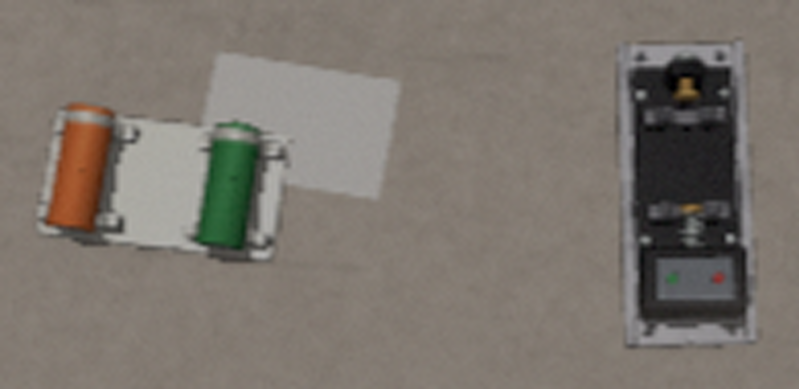

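Zoomed crop: green cell's button/white band at (236,128), flat end (222,246); charger base corners (620,42), (745,40), (757,344), (626,348); contact (685,88), plunger (690,208).

```bash
cat > h.py <<'E'
from station import arm, viewer
import cv2,numpy as np
np.set_printoptions(precision=4,suppress=True)
def pix2w(name,uv,z):
    c=viewer.get_calibration(name); K,R,t=c["intrinsics"],c["R"],c["t"]
    C=-R.T@t; d=R.T@np.linalg.solve(K,[uv[0],uv[1],1.]); return C+d*(z-C[2])/d[2]
def w2pix(name,X):
    c=viewer.get_calibration(name); p=c["intrinsics"]@(c["R"]@np.asarray(X,float)+c["t"]); return p[:2]/p[2]
def wpix2w(uv,z,o):
    c=viewer.get_calibration("wrist"); K=c["intrinsics"];M=c["mount"]
    v=(np.array(uv)-K[:2,2])/K[0,0]; r=np.hypot(*v); d=np.array([*(v/r*np.sin(r)),np.cos(r)]) if r>0 else np.array([0,0,1.])
    R=o["tcp_rot"]; D=R@M[:3,:3]@d; C=R@M[:3,3]+o["tcp_pos"]; return C+D*(z-C[2])/D[2]
E
python3 - <<'E'
from h import *
f=lambda u,v,z:pix2w("top",(150+u/4.1,195+v/4.1),z)
for n,u,v,z in [("btn",237,126,.03),("flat",222,246,.03),("gmid",230,187,.042),("omid",80,170,.042),("c1",620,42,.012),("c2",745,40,.012),("c3",757,344,.012),("c4",626,348,.012),("contact",685,88,.036),("plunger",690,208,.036),("rest_br",272,258,.006),("rest_tr",288,140,.006),("rest_bl",38,235,.006)]:
    print(n,f(u,v,z))
print(-viewer.get_calibration("top")["R"].T@viewer.get_calibration("top")["t"], pix2w("top",(416,206),0),pix2w("top",(246,164),.01))
cv2.imwrite("pics/w0.png",viewer.camera("wrist"))
E
```

```text
btn [0.5848 0.0723 0.03  ]
flat [0.5201 0.0738 0.03  ]
gmid [0.5499 0.0707 0.042 ]
omid [0.5541 0.1504 0.042 ]
c1 [ 0.648  -0.1311  0.012 ]
c2 [ 0.6534 -0.2     0.012 ]
c3 [ 0.4876 -0.2123  0.012 ]
c4 [ 0.4812 -0.1428  0.012 ]
contact [ 0.6191 -0.1664  0.036 ]
plunger [ 0.5545 -0.1719  0.036 ]
rest_br [0.5181 0.0504 0.006 ]
rest_tr [0.5831 0.0477 0.006 ]
rest_bl [0.5228 0.178  0.006 ]
[ 0.4048 -0.1002  1.0313] [ 0.6652 -0.3943  0.    ] [0.7388 0.0018 0.01  ]
```

View pics/w0.png

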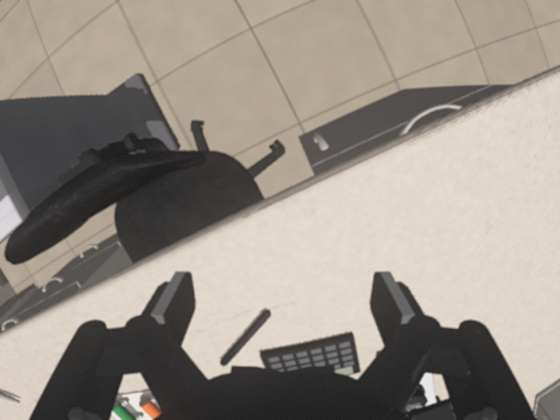

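The wrist view shows only the table edge and the calculator, with the cells at the bottom left (140,410). It's too far away, so I'll compute a hover over the charger, then one over the rest.

```bash
cat >> h.py <<'E'
from scipy.spatial.transform import Rotation as Rn
def tool(yaw,pitch=0):
    "tool down, y across an object axis at yaw deg; pitch>0 lifts the object's +x end"
    c,s=np.cos(np.radians(yaw)),np.sin(np.radians(yaw))
    R0=np.array([[-c,-s,0],[-s,c,0],[0,0,-1.]])
    return Rn.from_rotvec(-np.radians(pitch)*np.array([-s,c,0])).as_matrix()@R0
def delta(P,R,P0=None,R0=None):
    o=arm.get_obs(); P0=o["tcp_pos"] if P0 is None else P0; R0=o["tcp_rot"] if R0 is None else R0
    return 1000*R0.T@(np.array(P)-P0), Rn.from_matrix(R0.T@R).as_rotvec()
E
python3 - <<'E'
from h import *
print(delta([.565,-.172,.17],tool(4.1)))
E
```

```text
(array([-582.6451, -528.1076,   72.3345]), array([-0.0009, -0.0002, -0.5313]))
```

```bash
python3 -m inch '[0.2,-48,-43,6,0,0,-0.04, 0.3,-96,-87,12,0,0,-0.08, 0.3,-144,-130,18,0,0,-0.13, 0.3,-192,-174,24,0,0,-0.18, 0.3,-240,-217,30,0,0,-0.22, 0.3,-288,-261,36,0,0,-0.26, 0.3,-336,-304,42,0,0,-0.31, 0.3,-350,-317,43,0,0,-0.32]' 60; python3 - <<'E'
from h import *
print(delta([.565,-.172,.17],tool(4.1)))
E
```

```text
t: 0.95
tcp_pos: [0.4236, 0.1875, 0.2056]
tcp_rot: [[-0.991, 0.137, 0.0], [0.137, 0.991, 0.0], [-0.0, 0.0, -1.0]]
force: [1.3, -0.3, -0.0]
grip_width: 0.704
gripper_force: 0.0
(array([-189.4278, -336.6657,   35.593 ]), array([ 0.0001,  0.0002, -0.2093]))
```

```bash
python3 -m inch '[0.3,-24,-42,5,0,0,-0.03, 0.3,-48,-84,10,0,0,-0.06, 0.3,-72,-126,14,0,0,-0.09, 0.3,-96,-168,19,0,0,-0.12, 0.3,-120,-210,23,0,0,-0.15, 0.3,-144,-252,28,0,0,-0.18, 0.3,-168,-294,32,0,0,-0.209, 0.3,-189,-337,36,0,0,-0.209]'; python3 -m inch '[0.3,0,0,0,0,0,0, 0.3,0,0,0,0,0,0, 0.3,0,0,0,0,0,0, 0.3,0,0,0,0,0,0, 0.3,0,0,0,0,0,0, 0.3,0,0,0,0,0,0, 0.3,0,0,0,0,0,0, 0.3,0,0,0,0,0,0]'; python3 - <<'E'
from h import *
o=arm.get_obs(); np.save("o1.npy",o,allow_pickle=True)
i=viewer.camera("wrist"); cv2.imwrite("pics/w1.png",i)
cv2.imwrite("pics/w1z.png",cv2.resize(i[60:380,140:430],None,fx=1.85,fy=1.85,interpolation=cv2.INTER_CUBIC))
E
```

```text
t: 1.75
tcp_pos: [0.5641, -0.1724, 0.1694]
tcp_rot: [[-0.997, -0.071, -0.0], [-0.071, 0.997, 0.0], [0.0, 0.0, -1.0]]
force: [0.5, 0.9, -0.2]
grip_width: 0.701
gripper_force: 0.0
t: 2.55
tcp_pos: [0.5635, -0.1704, 0.1698]
tcp_rot: [[-0.998, -0.069, 0.0], [-0.069, 0.998, -0.0], [-0.0, -0.0, -1.0]]
force: [0.5, 0.0, 0.1]
grip_width: 0.7
gripper_force: 0.0
```

View pics/w1z.png

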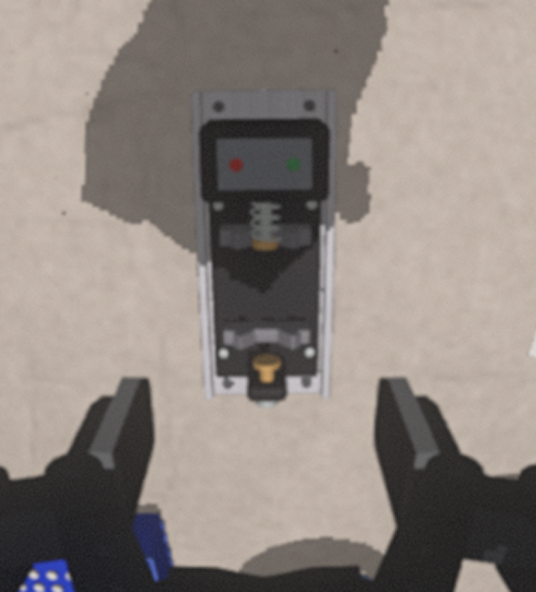

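Charger from above: spring housing top face rows 120–200, plunger disc front at (265,249), saddles rows 225–248 and 328–348, contact disc front (267,355), base corners (194,93), (334,92), (329,397), (207,397).

```bash
python3 - <<'E'
from h import *
o=np.load("o1.npy",allow_pickle=True).item()
f=lambda u,v,z:wpix2w((140+u/1.85,60+v/1.85),z,o)
C=[f(194,92,.012),f(334,91,.012),f(329,397,.012),f(207,397,.012)]
c=np.mean(C,0); ax=(C[2]+C[3]-C[0]-C[1])/2; L=np.hypot(*ax[:2]); yaw=np.degrees(np.arctan2(ax[1],ax[0]))
print(c,L,yaw,np.linalg.norm(C[0]-C[1]),np.linalg.norm(C[2]-C[3])); a=ax/L
for n,u,v,z,x0 in [("hous front",265,200,.051,-48),("hous back",265,121,.051,-82),("plunger",265,249,.040,-25),("sad1",265,225,.031,-30),("sad1f",265,248,.031,-22),("sad2",265,329,.031,22),("sad2b",265,349,.029,30),("contact",267,355,.042,32.5),("post back",267,399,.044,53)]:
    p=f(u,v,z)-c; x=1000*(p@a); print(n,x,"y",1000*(a[0]*p[1]-a[1]*p[0]),"u",x-x0)
E
```

```text
[ 0.5662 -0.1688  0.012 ] 0.16402154431936486 4.682532631984156 0.0668006259701492 0.067924150063461
hous front -36.321267261639846 y -0.2856460293706171 u 11.678732738360154
hous back -69.97470733802818 y 0.16831183696092936 u 12.025292661971818
plunger -11.444264238981571 y -0.5778173904744198 u 13.555735761018429
sad1 -20.449559660534216 y -0.42708605008198663 u 9.550440339465784
sad1f -9.341518329817163 y -0.5743213494927043 u 12.658481670182837
sad2 32.03075010094322 y -1.11616357043683 u 10.030750100943223
sad2b 43.908222551336756 y -1.2632274744940513 u 13.908222551336756
contact 40.90608081277365 y -0.30622901486390686 u 8.406080812773652
post back 64.29809949466602 y -0.586389322423806 u 11.298099494666019
```

```bash
python3 - <<'E'
from h import *
print(delta([.552,.071,.17],tool(-2.2)))
E
```

```text
(array([ -5.2301, 241.6949,  -0.2536]), array([-0.0001,  0.0001,  0.1078]))
```

```bash
python3 -m inch '[0.3,-1,45,0,0,0,0.02, 0.3,-2,90,0,0,0,0.04, 0.3,-3,135,0,0,0,0.06, 0.3,-4,180,0,0,0,0.08, 0.3,-5,220,0,0,0,0.1, 0.3,-5,242,0,0,0,0.108, 0.3,-5,242,0,0,0,0.108, 0.3,-5,242,0,0,0,0.108]'; python3 - <<'E'
from h import *
import time
viewer.camera("wrist");viewer.camera("wrist");viewer.camera("wrist")
o=arm.get_obs(); np.save("o2.npy",o,allow_pickle=True);print(o["dq"],o["tcp_pos"])
i=viewer.camera("wrist"); cv2.imwrite("pics/w2.png",i)
cv2.imwrite("pics/w2z.png",cv2.resize(i[60:380,140:430],None,fx=1.85,fy=1.85,interpolation=cv2.INTER_CUBIC))
E
```

```text
t: 3.4
tcp_pos: [0.5518, 0.0711, 0.1697]
tcp_rot: [[-0.999, 0.038, 0.0], [0.038, 0.999, -0.0], [-0.0, -0.0, -1.0]]
force: [-0.5, -0.3, -0.5]
grip_width: 0.695
gripper_force: 0.0
[ 0.1828 -0.0838 -0.1615  0.0593  0.0041  0.0301 -0.1245] [0.5519 0.0699 0.1698]
```

View pics/w2z.png

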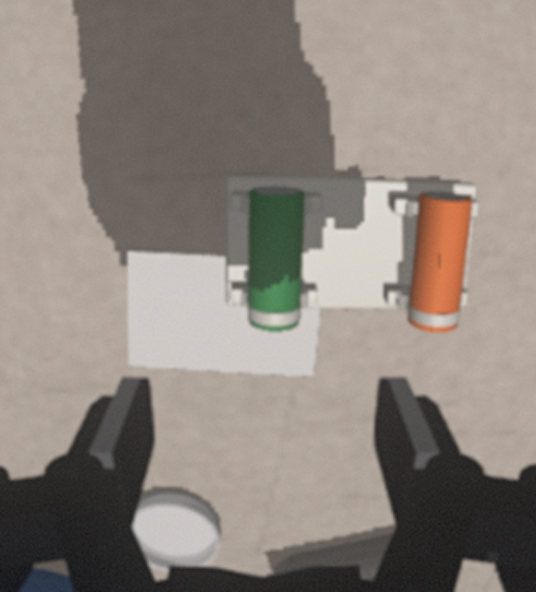

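Green cell: flat end at about (276,191), button end bottom at (275,330), sides at columns 249 and 302. The orange cell's at (437,262).

```bash
python3 - <<'E'
from h import *
o=np.load("o2.npy",allow_pickle=True).item()
f=lambda u,v,z:wpix2w((140+u/1.85,60+v/1.85),z,o)
A=f(276,191,.03);A2=f(276,196,.0425);B=f(275,327,.0425);B2=f(275,331,.034);l=f(249,260,.03);r=f(301.5,260,.03)
print(A,A2,B,B2,l,r,(l+r)/2)
t=(l+r)/2
for z in (.1,):print(delta([.551,t[1],z],tool(-2.2)))
E
```

```text
[0.5186 0.0769 0.03  ] [0.5185 0.0767 0.0425] [0.5808 0.074  0.0425] [0.5866 0.0739 0.034 ] [0.5512 0.063  0.03  ] [0.5523 0.0878 0.03  ] [0.5517 0.0754 0.03  ]
(array([ 1.1123,  5.3741, 69.7168]), array([-0.0004,  0.0001, -0.002 ]))
```

```bash
python3 -m inch '[0.3,0,2,25,0,0,0, 0.3,0,4,55,0,0,0, 0.3,0,4,85,0,0,0, 0.3,0,4,110,0,0,0, 0.3,0,4,130,0,0,0, 0.3,0,4,142,0,0,0, 0.3,0,4,147,0,0,0, 0.3,0,4,147,0,0,0]' 40 && python3 -m inch '[0.45,0,0,0,0,0,0, 0.6,0,0,0,0,0,0, 0.65,0,0,0,0,0,0, 0.7,0,0,0,0,0,0, 0.8,0,0,0,0,0,0, 0.8,0,0,0,0,0,0, 0.8,0,0,0,0,0,0, 0.8,0,0,0,0,0,0]' 40
```

```text
t: 4.4
tcp_pos: [0.552, 0.0748, 0.0227]
tcp_rot: [[-0.999, 0.039, -0.0], [0.039, 0.999, -0.0], [0.0, -0.0, -1.0]]
force: [0.3, 1.0, -0.4]
grip_width: 0.703
gripper_force: 0.0
t: 5.2
tcp_pos: [0.5522, 0.0752, 0.0232]
tcp_rot: [[-0.999, 0.039, 0.001], [0.039, 0.999, 0.0], [-0.001, 0.0, -1.0]]
force: [-1.9, -1.1, 6.2]
grip_width: 0.277
gripper_force: 38.7
```

```bash
cat >> h.py <<'E'
YAW=4.4; C0=np.array([.5780,-.1683,0]); D=.0065
def pose(fx,fz,th,fy=0):
    "TCP pose with the cell's flat-end centre at carriage x fx, y fy, height fz (mm), pitched th deg"
    R=tool(YAW,th); ax=-R[:,0]; s,c=np.sin(np.radians(YAW)),np.cos(np.radians(YAW))
    F=C0+np.array([c*fx-s*fy,s*fx+c*fy,fz])/1000
    return F+.0335*ax+D*R[:,2], R
def flat(o=None):
    o=o or arm.get_obs(); R=o["tcp_rot"]; F=o["tcp_pos"]-D*R[:,2]+.0335*R[:,0]-C0
    s,c=np.sin(np.radians(YAW)),np.cos(np.radians(YAW))
    return np.array([c*F[0]+s*F[1],c*F[1]-s*F[0],F[2]])*1000, np.degrees(np.arcsin(-R[2,0])), np.degrees(np.arctan2(-R[1,0],-R[0,0]))
E
python3 - <<'E'
from h import *
o=arm.get_obs();P0=o["tcp_pos"]+[0,0,.12]
P,R=pose(-12,70,22); print(P,R,delta(P,R,P0)); print(flat(o))
E
python3 -m inch '[0.8,0,0,-3,0,0,0, 0.8,0,0,-10,0,0,0, 0.8,0,0,-25,0,0,0, 0.8,0,0,-45,0,0,0, 0.8,0,0,-70,0,0,0, 0.8,0,0,-95,0,0,0, 0.8,0,0,-115,0,0,0, 0.8,0,0,-120,0,0,0]' 70
```

```text
[ 0.5994 -0.1667  0.0765] [[-0.9245 -0.0767  0.3735]
 [-0.0711  0.9971  0.0287]
 [-0.3746 -0.     -0.9272]] (array([ -56.6259, -239.8501,   66.6353]), array([-0.0221, -0.383 , -0.1143]))
(array([-40.3704, 248.6459,  29.648 ]), np.float64(0.029478152341962927), np.float64(-2.2307812212105866))
t: 6.0
tcp_pos: [0.553, 0.0753, 0.1458]
tcp_rot: [[-0.999, 0.039, 0.004], [0.039, 0.999, 0.001], [-0.004, 0.001, -1.0]]
force: [-0.2, -0.2, -1.2]
grip_width: 0.267
gripper_force: 68.5
```

```bash
python3 -m inch '[0.8,-7,-35,0,-0.003,-0.05,-0.015, 0.8,-14,-75,0,-0.006,-0.1,-0.03, 0.8,-22,-115,0,-0.01,-0.16,-0.045, 0.8,-30,-155,0,-0.013,-0.22,-0.06, 0.8,-40,-190,0,-0.016,-0.28,-0.08, 0.8,-50,-220,0,-0.019,-0.33,-0.1, 0.8,-56,-236,5,-0.022,-0.38,-0.114, 0.8,-56,-240,15,-0.022,-0.383,-0.114]'; python3 - <<'E'
from h import *
for k in range(4):viewer.camera("top")
print(flat()); o=arm.get_obs(); np.save("o3.npy",o,allow_pickle=True)
i=viewer.camera("wrist"); s=viewer.camera("scene")
a=cv2.resize(i[60:380,140:430],None,fx=1.85,fy=1.85,interpolation=cv2.INTER_CUBIC)
cv2.imwrite("pics/w3z.png",a)
print(delta(*pose(-12,42,22)))
E
```

```text
t: 6.8
tcp_pos: [0.5979, -0.1697, 0.1277]
tcp_rot: [[-0.924, -0.073, 0.375], [-0.068, 0.997, 0.027], [-0.376, -0.001, -0.927]]
force: [-0.3, -0.4, -0.4]
grip_width: 0.265
gripper_force: 68.6
(array([-12.8908,   1.1342, 120.9912]), np.float64(21.877719885778053), np.float64(4.429800075984674))
(array([29.3566, -1.3473, 73.8224]), array([ 0.0007, -0.0009,  0.0015]))
```

View pics/w3z.png

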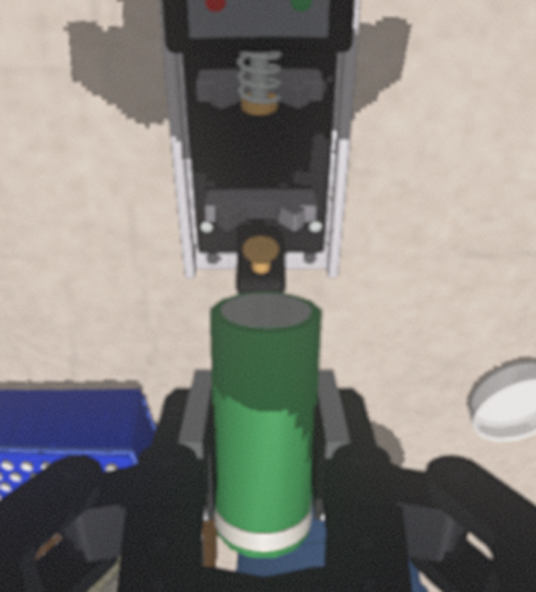

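The view shows the cell held level in the jaws: flat face centre (266,312), plunger disc (259,107), fixed contact disc (261,250).

```bash
python3 - <<'E'
from h import *
o=np.load("o3.npy",allow_pickle=True).item()
c=viewer.get_calibration("wrist");K=c["intrinsics"];M=np.linalg.inv(c["mount"])
def proj(T):
    p=M[:3,:3]@T+M[:3,3]; r=np.arctan2(np.hypot(*p[:2]),p[2]); q=K[:2,2]+K[0,0]*r*p[:2]/np.hypot(*p[:2]); return (q-[140,60])*1.85
for n,T in [("flat c",(.0335,0,-.0065)),("top rim",(.0335,0,-.0195)),("bot",(.0335,0,.0065)),("side",(.0335,.013,-.0065)),("band top",(-.0315,0,-.0195))]: print(n,proj(np.array(T)))
s,cc=np.sin(np.radians(YAW)),np.cos(np.radians(YAW))
def car(u,v,z):
    p=wpix2w((140+u/1.85,60+v/1.85),z,o)-C0; return np.array([cc*p[0]+s*p[1],cc*p[1]-s*p[0],p[2]])*1000
print("contact c 32.5",car(261,249,.036)); print("contact top",car(261,235,.043))
print("plunger disc low/front -25",car(259,116,.032),car(259,107,.037))
print("sad1 front top -22",car(259,103,.031),"sad2 -",car(260,192,.031))
for u,v in[(190,275),(335,275)]:print("base end 83-u",car(u,v,.012))
print("housing front -48",car(259,48,.051), car(165,48,.051),car(353,48,.051))
E
```

```text
flat c [264.1229 308.1774]
top rim [264.2141 331.4882]
bot [264.0459 288.6667]
side [321.4727 307.9772]
band top [264.5074 557.9106]
contact c 32.5 [36.4081  0.1433 36.    ]
contact top [24.4663  0.193  43.    ]
plunger disc low/front -25 [-18.1257  -0.3746  32.    ] [-23.8008  -0.3261  37.    ]
sad1 front top -22 [-22.5856  -0.3592  31.    ] sad2 - [13.4914 -0.1604 31.    ]
base end 83-u [ 69.9587 -32.3258  12.    ]
base end 83-u [70.1071 33.6821 12.    ]
housing front -48 [-49.2941  -0.1517  51.    ] [-49.9596 -27.49    51.    ] [-49.7744  27.1522  51.    ]
```

```bash
python3 -m inch '[0.8,4,-1,10,0,0,0, 0.8,9,-1.7,23,0,0,0, 0.8,14,-1.7,36,0,0,0, 0.8,19,-1.7,48,0,0,0, 0.8,23,-1.7,58,0,0,0, 0.8,26,-1.7,66,0,0,0, 0.8,29,-1.7,73,0,0,0, 0.8,30,-1.7,75.7,0,0,0]'; python3 - <<'E'
from h import *
print(flat(),arm.get_obs()["force"])
P,R=pose(-12,40,22,-.6)
for fx in (-20,-30): print(delta(pose(fx,40,22,-.6)[0],R,P,R))
E
```

```text
t: 7.9
tcp_pos: [0.599, -0.1685, 0.0454]
tcp_rot: [[-0.925, -0.076, 0.372], [-0.071, 0.997, 0.029], [-0.373, 0.0, -0.928]]
force: [0.1, 1.1, -1.3]
grip_width: 0.268
gripper_force: 68.6
(array([-12.6316,  -1.8143,  38.9593]), np.float64(21.931298479196503), np.float64(4.371138048213235)) [ 0.1103  1.0504 -1.2572]
(array([ 7.4175, -0.    , -2.9969]), array([0., 0., 0.]))
(array([16.6893,  0.    , -6.7429]), array([0., 0., 0.]))
```

```bash
python3 -m inch '[0.8,1,0,-0.4,0,0,0, 0.8,2,0,-0.8,0,0,0, 0.8,3,0,-1.2,0,0,0, 0.8,4,0,-1.6,0,0,0, 0.8,5,0,-2,0,0,0, 0.8,6,0,-2.4,0,0,0, 0.8,7,0,-2.8,0,0,0, 0.8,7.4,0,-3,0,0,0]'; python3 - <<'E'
from h import *
print(flat(),arm.get_obs()["force"])
E
```

```text
t: 8.7
tcp_pos: [0.5911, -0.1691, 0.0463]
tcp_rot: [[-0.925, -0.077, 0.373], [-0.071, 0.997, 0.028], [-0.374, -0.0, -0.927]]
force: [0.2, -0.6, -1.1]
grip_width: 0.266
gripper_force: 68.6
(array([-20.4959,  -1.8008,  39.792 ]), np.float64(21.964550202869116), np.float64(4.393467586107052)) [ 0.2164 -0.5733 -1.1291]
```

```bash
python3 -m inch '[0.8,0.7,0.4,-0.3,0,0,0, 0.8,1.4,0.8,-0.6,0,0,0, 0.8,2.1,1.3,-0.9,0,0,0, 0.8,2.8,1.3,-1.2,0,0,0, 0.8,3.5,1.3,-1.4,0,0,0, 0.8,4.2,1.3,-1.7,0,0,0, 0.8,4.9,1.3,-2,0,0,0, 0.8,5.6,1.3,-2.2,0,0,0]'; python3 - <<'E'
from h import *
print(flat(),arm.get_obs()["force"])
E
```

```text
t: 9.5
tcp_pos: [0.5853, -0.1683, 0.0464]
tcp_rot: [[-0.925, -0.077, 0.373], [-0.071, 0.997, 0.028], [-0.374, -0.0, -0.927]]
force: [2.8, 1.0, 0.1]
grip_width: 0.268
gripper_force: 68.5
(array([-26.2646,  -0.5333,  39.8541]), np.float64(21.98585417845498), np.float64(4.403649819230251)) [2.8112 0.9562 0.0943]
```

```bash
python3 -m inch '[0.8,0.5,0,-0.2,0,0,0, 0.8,0.9,0,-0.4,0,0,0, 0.8,1.4,0,-0.6,0,0,0, 0.8,1.9,0,-0.7,0,0,0, 0.8,2.3,0,-0.9,0,0,0, 0.8,2.8,0,-1.1,0,0,0, 0.8,3.3,0,-1.3,0,0,0, 0.8,3.7,0,-1.5,0,0,0]'; python3 - <<'E'
from h import *
for k in range(4):
    viewer.camera("top"); print(flat(),arm.get_obs()["force"])
E
```

```text
t: 10.3
tcp_pos: [0.5812, -0.1686, 0.0463]
tcp_rot: [[-0.925, -0.076, 0.373], [-0.071, 0.997, 0.028], [-0.374, -0.0, -0.927]]
force: [3.5, 0.2, -1.1]
grip_width: 0.271
gripper_force: 68.5
(array([-30.4241,  -0.5263,  39.784 ]), np.float64(21.970823670901886), np.float64(4.39450765611417)) [ 3.5932 -0.2543 -0.5603]
(array([-30.3889,  -0.5582,  39.7798]), np.float64(21.97096962189875), np.float64(4.3917110054979895)) [ 3.0838  0.2756 -0.7997]
(array([-30.3335,  -0.5156,  39.7905]), np.float64(21.97373897073714), np.float64(4.394587440643531)) [ 4.0006 -0.427  -0.2936]
(array([-30.3444,  -0.5173,  39.7605]), np.float64(21.970024822015205), np.float64(4.393388178930581)) [ 3.0768  0.7388 -0.3884]
```

```bash
python3 -m inch '[0.8,0.3,0,-0.1,0,0,0, 0.8,0.6,0,-0.2,0,0,0, 0.8,0.9,0,-0.4,0,0,0, 0.8,1.2,0,-0.5,0,0,0, 0.8,1.5,0,-0.6,0,0,0, 0.8,1.8,0,-0.7,0,0,0, 0.8,2.1,0,-0.8,0,0,0, 0.8,2.4,0,-0.9,0,0,0]'; python3 - <<'E'
from h import *
for k in range(3):
    viewer.camera("top"); print(flat()[0],arm.get_obs()["force"])
E
```

```text
t: 11.3
tcp_pos: [0.5786, -0.1688, 0.0462]
tcp_rot: [[-0.925, -0.077, 0.373], [-0.071, 0.997, 0.028], [-0.374, -0.0, -0.927]]
force: [3.7, -0.3, 0.4]
grip_width: 0.268
gripper_force: 68.5
[-32.9636  -0.5158  39.726 ] [ 4.2611 -0.0478  1.0073]
[-32.9189  -0.5082  39.7193] [ 3.7227 -0.3128 -0.1362]
[-32.9046  -0.5267  39.7137] [4.9365 0.9077 0.4231]
```

Already above 3 N. I'll keep going in small steps towards the stop.

```bash
python3 -m inch '[0.8,0.2,0,-0.1,0,0,0, 0.8,0.4,0,-0.2,0,0,0, 0.8,0.6,0,-0.3,0,0,0, 0.8,0.8,0,-0.3,0,0,0, 0.8,1,0,-0.4,0,0,0, 0.8,1.2,0,-0.5,0,0,0, 0.8,1.4,0,-0.6,0,0,0, 0.8,1.4,0,-0.6,0,0,0]'; python3 - <<'E'
from h import *
for k in range(3):
    viewer.camera("top"); print(flat()[0],arm.get_obs()["force"])
E
```

```text
t: 12.25
tcp_pos: [0.5771, -0.1689, 0.0462]
tcp_rot: [[-0.925, -0.077, 0.373], [-0.071, 0.997, 0.028], [-0.374, -0.0, -0.927]]
force: [5.1, 0.2, 0.0]
grip_width: 0.27
gripper_force: 68.5
[-34.4516  -0.5123  39.7412] [ 4.0614 -0.2183  0.4835]
[-34.4448  -0.5107  39.7466] [5.4344 0.1067 0.5253]
[-34.4246  -0.5302  39.7475] [ 3.6741 -0.2532  0.1878]
```

```bash
python3 -m inch '[0.8,0.2,0,-0.1,0,0,0, 0.8,0.4,0,-0.2,0,0,0, 0.8,0.6,0,-0.3,0,0,0, 0.8,0.8,0,-0.3,0,0,0, 0.8,1,0,-0.4,0,0,0, 0.8,1.2,0,-0.5,0,0,0, 0.8,1.4,0,-0.6,0,0,0, 0.8,1.4,0,-0.6,0,0,0]'; python3 - <<'E'
from h import *
for k in range(3):
    viewer.camera("top"); print(flat()[0],arm.get_obs()["force"])
E
```

```text
t: 13.2
tcp_pos: [0.576, -0.169, 0.0465]
tcp_rot: [[-0.924, -0.077, 0.374], [-0.071, 0.997, 0.028], [-0.375, -0.001, -0.927]]
force: [8.4, -0.9, -1.1]
grip_width: 0.269
gripper_force: 68.6
[-35.4634  -0.5132  39.9956] [ 8.3824 -0.9048 -0.9382]
[-35.489   -0.5546  39.9893] [ 8.3873  0.1918 -1.5549]
[-35.4996  -0.5134  39.9497] [ 8.1626  0.1309 -0.9701]
```

Stop felt: about 8 N, at flat x ≈ -35.2 in my frame. Next I'll work out the tip-down arc, staying just off the stop.

```bash
python3 - <<'E'
from h import *
P0,R0=pose(-35.95,39.75,22,-.52)
for th in (22,20.5,18.5,16.5,14.5,12.5,10.5,8.5):
    d,r=delta(*pose(-35.5+2*np.tan(np.radians(th)),40,th,-.5),P0,R0); print(th,d.round(2),r.round(3))
E
```

```text
22 [-1.26  0.02  0.24] [0. 0. 0.]
20.5 [-1.02  0.02  1.09] [-0.     0.026  0.   ]
18.5 [-0.67  0.02  2.22] [-0.     0.061 -0.   ]
16.5 [-0.28  0.02  3.34] [0.    0.096 0.   ]
14.5 [0.14 0.02 4.45] [-0.     0.131  0.   ]
12.5 [0.61 0.02 5.54] [-0.     0.166  0.   ]
10.5 [1.11 0.02 6.62] [-0.     0.201  0.   ]
8.5 [1.65 0.02 7.69] [0.    0.236 0.   ]
```

```bash
python3 -m inch '[0.8,-1.2,0,0.2,0,0,0, 0.8,-1,0,1.1,0,0.026,0, 0.8,-0.7,0,2.2,0,0.061,0, 0.8,-0.3,0,3.3,0,0.096,0, 0.8,0.1,0,4.4,0,0.131,0, 0.8,0.6,0,5.5,0,0.166,0, 0.8,0.6,0,5.5,0,0.166,0, 0.8,0.6,0,5.5,0,0.166,0]'; python3 - <<'E'
from h import *
for k in range(3):
    viewer.camera("top"); f=flat(); print(f[0],f[1],f[2],arm.get_obs()["force"],arm.get_obs()["wrist_torque"])
i=viewer.camera("wrist")
cv2.imwrite("pics/w4z.png",cv2.resize(i[60:380,140:430],None,fx=1.85,fy=1.85,interpolation=cv2.INTER_CUBIC))
P0,R0=pose(-35.06,40,12.5,-.5)
for z,th in ((40,12.5),(40,10),(40,7.5),(40,5),(40,2.5),(40,0),(38,0),(36,0)):
    d,r=delta(*pose(-35.5+2*np.tan(np.radians(th)),z,th,-.5),P0,R0); print(z,th,d.round(2),r.round(3))
E
```

```text
t: 14.15
tcp_pos: [0.5772, -0.1686, 0.0408]
tcp_rot: [[-0.974, -0.077, 0.215], [-0.075, 0.997, 0.016], [-0.216, -0.0, -0.976]]
force: [4.6, 0.8, 0.8]
grip_width: 0.267
gripper_force: 68.7
[-35.0738  -0.2649  39.9589] 12.454005245408222 4.40843041620272 [4.6788 1.374  0.0018] [ 0.1964 -0.7265  0.0047]
[-35.1441  -0.3168  40.0055] 12.458866657032402 4.395348829866249 [ 4.2356  1.7208 -0.6648] [ 0.1792 -0.7349 -0.0038]
[-35.1977  -0.3446  40.0136] 12.458002767073811 4.382880981842723 [ 3.8376  1.3013 -0.5141] [ 0.2453 -0.7401  0.0313]
40 12.5 [-0. -0.  0.] [0. 0. 0.]
40 10 [0.4  0.   1.44] [-0.     0.044  0.   ]
40 7.5 [0.87 0.   2.86] [-0.     0.087  0.   ]
40 5 [1.39 0.   4.26] [-0.     0.131  0.   ]
40 2.5 [1.98 0.   5.64] [-0.     0.175  0.   ]
40 0 [2.63 0.   7.  ] [-0.     0.218  0.   ]
38 0 [3.06 0.   8.95] [-0.     0.218  0.   ]
36 0 [ 3.5   0.   10.91] [-0.     0.218  0.   ]
```

View pics/w4z.png

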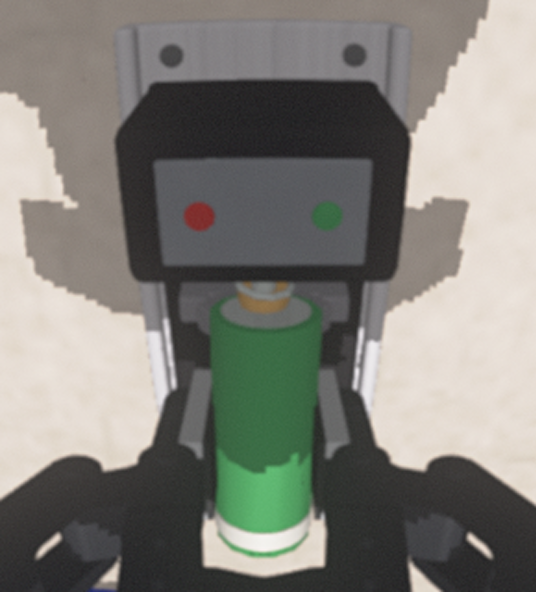

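Plunger (264,297) bears on the middle of the flat end (266,312), and the cell hasn't moved in the jaws. Force is 4–5 N, so I'll go on tipping.

```bash
python3 -m inch '[0.8,0.2,0,0.7,0,0.022,0, 0.8,0.4,0,1.4,0,0.044,0, 0.8,0.6,0,2.1,0,0.065,0, 0.8,0.9,0,2.9,0,0.087,0, 0.8,1.1,0,3.6,0,0.109,0, 0.8,1.4,0,4.3,0,0.131,0, 0.8,1.4,0,4.3,0,0.131,0, 0.8,1.4,0,4.3,0,0.131,0]'; python3 - <<'E'
from h import *
for k in range(2):
    viewer.camera("top"); f=flat(); print(f[0],f[1],f[2],arm.get_obs()["force"],arm.get_obs()["wrist_torque"])
P0,R0=pose(-35.3,40,5,-.5)
for z,th in ((40,5),(40,2.5),(40,0),(38,0),(36,0)):
    d,r=delta(*pose(-35.5+2*np.tan(np.radians(th)),z,th,-.5),P0,R0); print(z,th,d.round(2),r.round(3))
E
```

```text
t: 15.15
tcp_pos: [0.5767, -0.1688, 0.0364]
tcp_rot: [[-0.993, -0.077, 0.085], [-0.076, 0.997, 0.006], [-0.086, -0.0, -0.996]]
force: [4.5, 1.8, 0.2]
grip_width: 0.269
gripper_force: 69.0
[-35.2984  -0.4064  39.9833] 4.919459749070488 4.394003978577356 [4.3411 2.7164 0.228 ] [ 0.3883 -0.8435  0.0223]
[-35.321   -0.4232  40.0033] 4.924915974568572 4.390269425546761 [ 4.8218  2.4115 -0.4549] [ 0.4272 -0.9295 -0.0427]
40 5 [ 0.02 -0.   -0.  ] [0. 0. 0.]
40 2.5 [ 0.43 -0.    1.45] [0.    0.044 0.   ]
40 0 [ 0.89 -0.    2.88] [0.    0.087 0.   ]
38 0 [ 1.07 -0.    4.87] [0.    0.087 0.   ]
36 0 [ 1.24 -0.    6.86] [0.    0.087 0.   ]
```

A side force of +2.5 N in y shows the cell sitting slightly to -y, so I'll ease +0.5 mm while levelling.

```bash
python3 -m inch '[0.8,0.1,0.3,0.4,0,0.011,0, 0.8,0.2,0.5,0.7,0,0.022,0, 0.8,0.4,0.5,1.4,0,0.044,0, 0.8,0.6,0.5,2.1,0,0.065,0, 0.8,0.9,0.5,2.9,0,0.087,0, 0.8,1,0.5,3.9,0,0.087,0, 0.8,1,0.5,3.9,0,0.087,0, 0.8,1,0.5,3.9,0,0.087,0]'; python3 - <<'E'
from h import *
for k in range(2):
    viewer.camera("top"); f=flat(); print(f[0],f[1],f[2],arm.get_obs()["force"],arm.get_obs()["wrist_torque"])
E
```

```text
t: 16.05
tcp_pos: [0.5762, -0.1687, 0.0326]
tcp_rot: [[-0.997, -0.076, -0.0], [-0.076, 0.997, -0.001], [0.0, -0.001, -1.0]]
force: [5.6, 1.0, -0.7]
grip_width: 0.27
gripper_force: 68.9
[-35.3026  -0.2295  39.113 ] -0.021467039015822243 4.374035556941485 [ 6.1906  0.6045 -0.2161] [ 0.1689 -1.327  -0.0159]
[-35.3023  -0.2676  39.1216] -0.018675504231929173 4.375114171283305 [ 6.3189  1.2455 -0.5918] [ 0.1242 -1.3571  0.0064]
```

```bash
python3 -m inch '[0.8,-0.3,0,0.4,0,0,0, 0.8,-0.3,0,0.7,0,0,0, 0.8,-0.3,0,1,0,0,0, 0.8,-0.3,0,1.4,0,0,0, 0.8,-0.3,0,1.7,0,0,0, 0.8,-0.3,0,2,0,0,0, 0.8,-0.3,0,2.3,0,0,0, 0.8,-0.3,0,2.3,0,0,0]'; python3 - <<'E'
from h import *
for k in range(2):
    viewer.camera("top"); f=flat(); print(f[0],f[1],f[2],arm.get_obs()["force"],arm.get_obs()["wrist_torque"])
E
```

```text
t: 16.95
tcp_pos: [0.5763, -0.1687, 0.0303]
tcp_rot: [[-0.997, -0.076, -0.0], [-0.076, 0.997, -0.001], [0.0, -0.0, -1.0]]
force: [5.4, 0.7, 1.6]
grip_width: 0.27
gripper_force: 68.9
[-35.2406  -0.1975  36.7548] -0.03179481354151974 4.375466772154425 [5.4208 0.4099 1.6454] [ 0.0802 -1.0167  0.0306]
[-35.2615  -0.1949  36.7549] -0.03544116362680787 4.378313019039757 [ 5.4402 -0.518   1.8515] [ 0.0761 -1.0405  0.0415]
```

```bash
python3 -m inch '[0.8,0,0,0.2,0,0,0, 0.8,0,0,0.4,0,0,0, 0.8,0,0,0.6,0,0,0, 0.8,0,0,0.8,0,0,0, 0.8,0,0,0.9,0,0,0, 0.8,0,0,1,0,0,0, 0.8,0,0,1,0,0,0, 0.8,0,0,1,0,0,0]'; python3 - <<'E'
from h import *
for k in range(2):
    viewer.camera("top"); f=flat(); print(f[0],f[1],f[2],arm.get_obs()["force"],arm.get_obs()["wrist_torque"])
E
```

```text
t: 17.85
tcp_pos: [0.5764, -0.1686, 0.0296]
tcp_rot: [[-0.997, -0.076, -0.0], [-0.076, 0.997, -0.0], [0.0, -0.0, -1.0]]
force: [1.6, 1.4, 10.8]
grip_width: 0.269
gripper_force: 69.9
[-35.1535  -0.2253  36.1614] -0.011663610960728283 4.380619027466584 [2.536  1.3812 9.9721] [ 0.1809 -0.4268  0.1076]
[-35.1627  -0.2097  36.1312] -0.013751286621792884 4.380663659522181 [3.2591 1.0532 9.2059] [ 0.1995 -0.388   0.046 ]
```

Seated, with about 9 N up. Relax the downward load and open.

```bash
python3 -m inch '[0.8,0,0,-0.4,0,0,0, 0.7,0,0,-0.4,0,0,0, 0.65,0,0,-0.4,0,0,0, 0.6,0,0,-0.4,0,0,0, 0.55,0,0,-0.4,0,0,0, 0.5,0,0,-0.4,0,0,0, 0.45,0,0,-0.4,0,0,0, 0.4,0,0,-0.4,0,0,0]' 20 && python3 -m inch '[0.35,0,0,0,0,0,0, 0.35,0,0,-2,0,0,0, 0.35,0,0,-10,0,0,0, 0.35,0,0,-22,0,0,0, 0.35,0,0,-40,0,0,0, 0.35,0,0,-60,0,0,0, 0.35,0,0,-85,0,0,0, 0.35,0,0,-110,0,0,0]' 20; python3 - <<'E'
from h import *
for k in range(4):viewer.camera("top")
o=arm.get_obs(); np.save("o5.npy",o,allow_pickle=True); print(o["tcp_pos"],o["force"])
i=viewer.camera("wrist")
cv2.imwrite("pics/w5z.png",cv2.resize(i[60:380,140:430],None,fx=1.85,fy=1.85,interpolation=cv2.INTER_CUBIC))
E
```

```text
t: 18.75
tcp_pos: [0.5762, -0.1685, 0.0295]
tcp_rot: [[-0.997, -0.077, -0.001], [-0.077, 0.997, -0.0], [0.001, -0.0, -1.0]]
force: [0.4, -0.2, -0.0]
grip_width: 0.596
gripper_force: 0.0
t: 19.55
tcp_pos: [0.5762, -0.1685, 0.1416]
tcp_rot: [[-0.997, -0.076, -0.0], [-0.076, 0.997, -0.0], [0.0, -0.0, -1.0]]
force: [0.3, -0.4, 1.0]
grip_width: 0.652
gripper_force: 0.0
[ 0.5766 -0.1684  0.1407] [-0.8594  0.1174 -0.2425]
```

View pics/w5z.png

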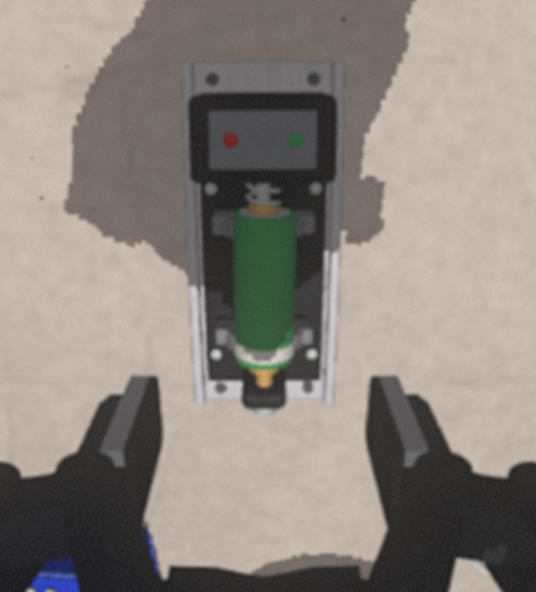

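The cell lies in the saddles between plunger (263,207) and contact (264,375), centred. To confirm that it's fully home, I'll press gently on top near the button end with the fingers shut.

```bash
python3 -m inch '[0.6,-5,0,5,0,0,0, 0.8,-12,0,10,0,0,0, 1,-12,0,20,0,0,0, 1,-12,0,35,0,0,0, 1,-12,0,50,0,0,0, 1,-12,0,62,0,0,0, 1,-12,0,70,0,0,0, 1,-12,0,76,0,0,0]' 20 && python3 -m inch '[1,0,0,0.4,0,0,0, 1,0,0,0.8,0,0,0, 1,0,0,1.2,0,0,0, 1,0,0,1.6,0,0,0, 1,0,0,2,0,0,0, 1,0,0,2.4,0,0,0, 1,0,0,2.8,0,0,0, 1,0,0,3.2,0,0,0]'
```

```text
t: 20.6
tcp_pos: [0.5879, -0.1675, 0.0626]
tcp_rot: [[-0.997, -0.076, -0.001], [-0.076, 0.997, -0.0], [0.001, -0.0, -1.0]]
force: [0.1, 0.1, 0.6]
grip_width: -0.003
gripper_force: 0.0
t: 21.4
tcp_pos: [0.5882, -0.1675, 0.0603]
tcp_rot: [[-0.997, -0.077, -0.001], [-0.077, 0.997, -0.0], [0.001, -0.0, -1.0]]
force: [0.4, -1.0, 0.1]
grip_width: 0.004
gripper_force: 0.0
```

```bash
python3 -m inch '[1,0,0,0.2,0,0,0, 1,0,0,0.4,0,0,0, 1,0,0,0.6,0,0,0, 1,0,0,0.8,0,0,0, 1,0,0,1,0,0,0, 1,0,0,1.2,0,0,0, 1,0,0,1.4,0,0,0, 1,0,0,1.4,0,0,0]'
```

```text
t: 22.2
tcp_pos: [0.5882, -0.1676, 0.059]
tcp_rot: [[-0.997, -0.076, -0.001], [-0.076, 0.997, -0.0], [0.001, -0.0, -1.0]]
force: [0.2, 0.6, 1.3]
grip_width: 0.002
gripper_force: 0.6
```

```bash
python3 -m inch '[1,0,0,0.2,0,0,0, 1,0,0,0.4,0,0,0, 1,0,0,0.6,0,0,0, 1,0,0,0.8,0,0,0, 1,0,0,1,0,0,0, 1,0,0,1,0,0,0, 1,0,0,1,0,0,0, 1,0,0,1,0,0,0]'
```

```text
t: 23.0
tcp_pos: [0.5883, -0.1677, 0.0587]
tcp_rot: [[-0.997, -0.076, -0.0], [-0.076, 0.997, -0.0], [0.0, -0.0, -1.0]]
force: [-5.5, 0.1, 13.4]
grip_width: 0.001
gripper_force: 6.9
```

Firm at the button end (top ≈ 47.8 mm, so axis ≈ 35 mm). Same check near the flat end.

```bash
python3 -m inch '[1,0,0,-2,0,0,0, 1,0,0,-6,0,0,0, 1,8,0,-6,0,0,0, 1,18,0,-6,0,0,0, 1,24,0,-6,0,0,0, 1,24,0,-5,0,0,0, 1,24,0,-3,0,0,0, 1,24,0,-1.5,0,0,0]' && python3 -m inch '[1,0,0,0.1,0,0,0, 1,0,0,0.2,0,0,0, 1,0,0,0.4,0,0,0, 1,0,0,0.6,0,0,0, 1,0,0,0.8,0,0,0, 1,0,0,1,0,0,0, 1,0,0,1.2,0,0,0, 1,0,0,1.2,0,0,0]'
```

```text
t: 23.8
tcp_pos: [0.5645, -0.1693, 0.0593]
tcp_rot: [[-0.997, -0.077, -0.0], [-0.077, 0.997, -0.0], [0.0, -0.0, -1.0]]
force: [0.3, 0.0, -1.4]
grip_width: -0.0
gripper_force: 0.0
t: 24.6
tcp_pos: [0.5644, -0.1695, 0.0587]
tcp_rot: [[-0.997, -0.076, -0.0], [-0.076, 0.997, -0.0], [0.0, -0.0, -1.0]]
force: [-2.4, 0.5, 10.1]
grip_width: 0.001
gripper_force: 4.5
```

Both ends are firm at the same height, so the cell is level and home. Retreat and hand in.

```bash
python3 -m inch '[1,0,0,-2,0,0,0, 1,0,0,-8,0,0,0, 1,0,0,-20,0,0,0, 1,0,0,-40,0,0,0, 1,0,0,-65,0,0,0, 1,0,0,-90,0,0,0, 1,0,0,-100,0,0,0, 1,0,0,-100,0,0,0]'; python3 - <<'E'
from h import *
print(arm.get_obs()["force"]); i=viewer.camera("wrist")
cv2.imwrite("pics/w6z.png",cv2.resize(i[60:380,140:430],None,fx=1.85,fy=1.85,interpolation=cv2.INTER_CUBIC))
E
```

```text
t: 25.4
tcp_pos: [0.565, -0.1695, 0.16]
tcp_rot: [[-0.997, -0.077, 0.002], [-0.077, 0.997, -0.001], [-0.002, -0.001, -1.0]]
force: [0.1, 0.2, -0.2]
grip_width: 0.004
gripper_force: 0.0
[ 0.1295  0.1753 -0.1909]
```

View pics/w6z.png

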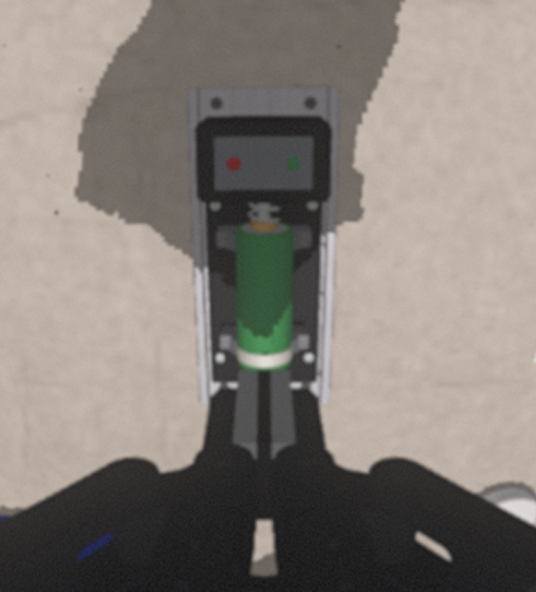

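The cell is still seated along the bay, from the plunger (264,225) to the white band (264,357), and the gripper is clear.

```bash
python3 -c "
from station import arm
print(arm.close_job())"
```

```text
the job is handed in; nothing more can be done
None
```

The green cell is loaded: it lies level on its saddles, clamped between the plunger and the fixed contact, and the job is handed in (about 25 s used); wrist force stayed under about 14 N at every reading, but no pass/fail verdict came back.

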